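# Walk the brass manifold end over end onto the counter strip

## Task

Walk the long brass manifold (the one with three outlets) end over end onto the dark rubber strip without ever lifting both its ends off the counter. First swing its open end round, away from the robot, until that foot stands on the strip, while the capped end keeps its place on the counter; then, with the open end's foot staying on the strip, swing the capped end on round the same way (anticlockwise seen from above) so that both feet stand wholly on the strip, the manifold lying along it turned end for end (capped end now on the robot's right). Leave the short two-outlet manifold where it stands.

Things in the scene. Friction and masses are not known exactly. Their poses are not given: they have to be found in the camera images.
- cap_foot (a point): underside centre of the foot at the CAPPED end (round cap 40 mm across) of the long manifold: brass bar 26 mm wide, 230 mm long, 265 mm over its ends, 0.5 to 0.75 kg, on two black feet (24 x 24 mm, 12 mm high) 200 mm apart. Bar 12 to 38 mm above the counter, feet narrower than the bar. Site y runs along the bar, open to capped end; z up. Starts across the robot's front, cap on the left (+y)
- open_foot (a point): underside centre of the foot at the OPEN end of the same long manifold (a thinner threaded nozzle, 19 mm across). Same axes. Three upright outlets (25 mm across, tops 58 mm up) stand at the bar's middle and 45 mm to either side, so the bar over each foot, 60 to 115 mm from the middle, is free to be pinched across its 26 mm. The manifold turns easily about one foot when the other is moved
- strip: dark rubber strip stuck flat on the counter beyond the manifolds, 70 mm wide, 800 mm long, 1 mm thick (as good as level with the counter). Origin: its centre; x across it, away from the robot; y along it, to the robot's left. At the start the capped foot is 160 to 205 mm short of its centre line, so the open foot can be swung onto it. Any place along it will do
- short_manifold: bystander: a SHORT manifold of the same make, bar 140 mm long, only TWO outlets, cap at one end, on two feet 110 mm apart; it stands 250 to 350 mm from the long one, left or right of it. Origin under its middle, y along it, towards its capped end; z up. Must stay where it is

How it is judged:
On the way:
1. the open end's foot stands on the strip while the capped end's foot is still within 35 mm of its starting place (x of open_foot in the frame of strip between -0.023 and 0.023 m and y of open_foot in the frame of strip between -0.385 and 0.385 m and height (world z) of open_foot below 0.008 m and distance of cap_foot from where it was at the start of the episode below 0.035 m), for 0.2 s.
At the end, for the whole second after the job is handed in: both feet of the long manifold stand wholly on the strip (each foot's centre within 23 mm of the strip's centre line and at least 15 mm in from its ends), upright, with the capped end on the robot's right of the open end (x of open_foot in the frame of strip between -0.023 and 0.023 m and y of open_foot in the frame of strip between -0.385 and 0.385 m and height (world z) of each of open_foot, cap_foot below 0.008 m and x of cap_foot in the frame of strip between -0.023 and 0.023 m and y of cap_foot in the frame of strip between -0.385 and 0.385 m and x of short_manifold in the frame of open_foot above 0 m and angle between cap_foot's own z axis and vertical below 0.1 rad); the robot touches nothing.
It fails at once if both ends of the long manifold off the counter at once (both feet more than 12 mm up) (height (world z) of each of cap_foot, open_foot above 0.012 m).
It fails at once if the capped end's foot more than 40 mm from its starting place while the open end's foot is not on the strip (distance of cap_foot from where it was at the start of the episode above 0.04 m and (x of open_foot in the frame of strip below -0.04 m or x of open_foot in the frame of strip above 0.04 m)).
It fails at once if the short manifold moved more than 30 mm (distance of short_manifold from where it was at the start of the episode above 0.03 m).
It also fails if it takes over 59 s, if anything falls off the work surface, if the arm or the gripper's body presses on something with over 40 N, if the wrist force passes 120 N, or if a joint passes its speed limit or range.

## Robot

A 6-joint arm with a two-finger parallel gripper is mounted at the origin on the work surface. World frame = base frame: x ahead of the robot, y to its left, z up, the work surface at z = 0. Lengths are in m, angles in rad, forces in N, time in s.
With the tool pointing down it reaches from about 0.35 to 0.975 m from the base axis. Payload 4.9 kg.
Tool frame: the origin (TCP) lies on the front face of the gripper's body, between the roots of the fingers; the fingertips stand ctrl.finger_overhang ahead of it and the grasp point (between the pads) lies 54 mm ahead of it (ctrl.finger_overhang is the distance from the TCP to the fingertips, in m); z points along the fingers, y is the line along which they close (so a half turn about z gives the same grasp; the last joint's range is limited). The gripper opens to 85 mm and grips with 20 to 120 N. Pads are 22 mm wide; open, the fingers measure 114 mm over their backs; the gripper's body (76 mm by 85 mm) begins 54 mm behind the grasp point. The pads swing forward as they close: fully open they stand 13 mm farther back than shut.
Start: joints at [1.04, 0.053, 1.613, -0, 1.476, -0.119], TCP at [0.25, 0.573, 0.304] pointing down, gripper open.
Joint ranges: [-3.01, 3.01], [-1.01, 2.22], [0.06, 2.58], [-1.02, 4.17], [0.09, 2.62], [-3.14, 3.14]. Speed limits (rad/s): [2.57, 2.57, 3.14, 3.14, 3.14, 3.14].

## Interface

Orientations are given as a rotation vector (axis times angle).
In Python, from station import ctrl, vision gives the robot as it stands. The module is installed in compiled form; this text tells all that it offers.
- The arm moves only by the tool drive_tool, never from a script. Its argument "rows" is a list of rows, each a list of 2 entries, a list of its own where there are three numbers: the shift along the tool's x, y, z in m, then the turn about the tool's z in rad. A call has 1 to 10 rows; each row shifts and turns the commanded pose from where the row before left it, along the tool's axes as they then stand; what a row does not reach is not made up. A row lasts 1/10 s, in which the tool goes at most 50 mm and 8.59 degrees, less where a joint would pass 70% of its speed; a pose out of reach is approached as far as the arm can. A call with a gripper value outside its range is refused whole. "jaw" is the closure, from 0 (fully open) to 1 (shut), set as the call begins (left out, the last holds). The fingers move at their own pace and stop on an object; "grip_force" is the grip in N (left out, the last holds). Time passes only in rows, so rows that do not move let the fingers close. It gives the time, the measured TCP pose, the force, the opening and the grip force at its end, in the units of the state.
- ctrl.get_obs(): the state, without advancing time (a new reading comes with each control period).
- vision.get_image(name): name is "scene" or "top" or "wrist"; returns a dict with "image" (400x640x3 uint8, blue, green, red), "vertical_fov" (degrees; the focal length in pixels is half the picture's height over the tangent of half this angle, whatever the lens; pixels are square), "cx", "cy" (the principal point, pixels), "dist_coeffs" ([k1, k2, p1, p2, k3] as OpenCV has them; the pictures are not rectified), "R" (3x3) and "t" (3): a world point X has camera coordinates R X + t. Camera axes: x right, y down, z forward; pixel columns grow to the right and rows downward; lengths in m; the calibration is good to about 2 mm. A picture is of the moment at which its call begins. There is no depth.
- ctrl.finish_job(): hands the job in; it is judged then, once.
The state is a dict: "t": time; "q": joint angles; "dq": joint speeds; "effort": joint torques, N m; "tool_pos": TCP position; "tool_rot": TCP orientation; "contact_force": force on the tool from outside, world axes, zero at the start; "wrist_torque": the same for the moment, N m; "opening": finger opening in m; "grip_force": force on a finger pad.
Only numpy, scipy, OpenCV 4.12 (cv2) and the standard library are available. Lean on these libraries where they do the work, as an engineer would, in place of code of your own. Each camera call takes 0.05 s, during which the arm holds its last target. There are 200 camera calls.

## Working session

There is one attempt and no reset: what is moved stays moved. The work goes in short steps, Python scripts to look and compute and a tool call to move; the robot and the scene stay as the last step left them, time stands still between calls to the robot, and variables do not carry over. Pictures are saved under pics/ and viewed, at most 10 in all, crops included, and the job is handed in when it is done.

Besides the shell and the picture viewer there is one more tool, called after ">>>" as a command line: name --argument value ..., lists and objects as JSON in quotes. drive_tool: Moves the arm, as the interface text tells. Its arguments: {"type":"object","properties":{"rows":{"type":"array","items":{"type":"array"}},"jaw":{"type":"number"},"grip_force":{"type":"number"}},"required":["rows"]}

```bash
mkdir -p pics
python3 - <<'E'
from station import ctrl, vision
import cv2,numpy as np,pickle
d={}
for n in("top","scene"):
    v=vision.get_image(n);d[n]=v;cv2.imwrite(f"pics/{n}0.png",v["image"])
    print(n,v["vertical_fov"],v["cx"],v["cy"],v["dist_coeffs"],np.round(-np.array(v["R"]).T@v["t"],3))
pickle.dump(d,open("d0.pkl","wb"))
o=ctrl.get_obs();print({k:np.round(x,3) for k,x in o.items()},ctrl.finger_overhang)
E
```

```text
top 46.56924164699434 322.9393366812671 199.61976956467407 [-0.09366903  0.          0.          0.          0.        ] [0.351 0.017 0.965]
scene 51.54366506206022 323.0092511256286 195.74591285894206 [-0.02157809  0.          0.          0.          0.        ] [0.868 0.646 0.581]
{'t': np.float64(0.1), 'q': array([ 1.04 ,  0.053,  1.614,  0.   ,  1.476, -0.119]), 'dq': array([-0.   , -0.001, -0.004,  0.001, -0.   , -0.002]), 'effort': array([ 0.0000e+00, -3.9490e+01, -3.7136e+01, -0.0000e+00,  4.0000e-03,
       -0.0000e+00]), 'tool_pos': array([0.25 , 0.572, 0.303]), 'tool_rot': array([-6.420e-01, -3.075e+00,  3.000e-03]), 'contact_force': array([ 0.131, -0.336,  0.265]), 'wrist_torque': array([0.002, 0.034, 0.012]), 'grip_force': np.float64(0.0), 'opening': np.float64(0.085)} 0.0726
```

View pics/top0.png

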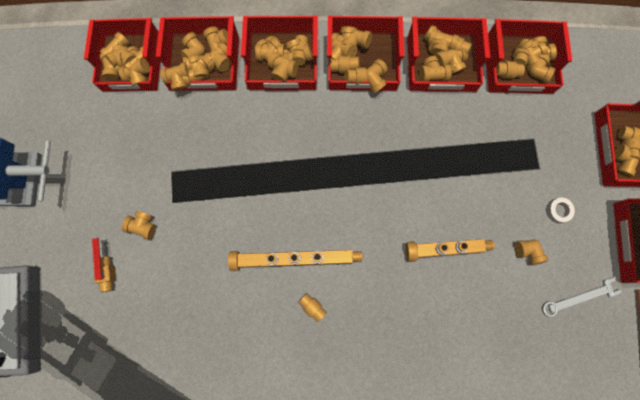

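View pics/scene0.png

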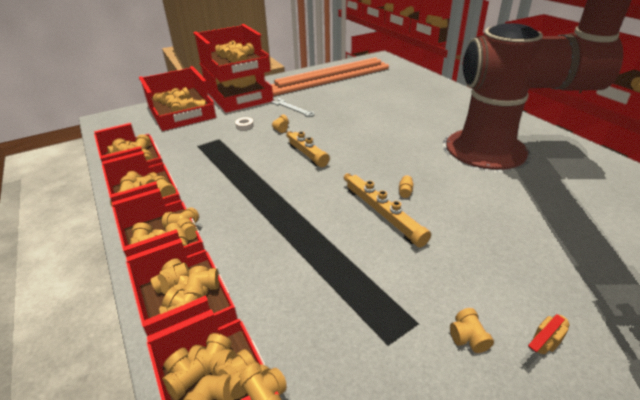

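The top view shows the long manifold from its cap at (233,261) to its nozzle at (362,256). The short one spans (411,251) to (492,244), and the strip runs (172,187) to (538,155). In the scene view the outlets are near (370,187), (383,198) and (396,208), with the cap at (422,238).

```bash
cat > h.py <<'E'
import cv2,numpy as np
def K(v):
    f=200/np.tan(np.radians(v["vertical_fov"])/2);return np.array([[f,0,v["cx"]],[0,f,v["cy"]],[0,0,1.]])
def rays(v,px):
    u=cv2.undistortPoints(np.float64(px).reshape(-1,1,2),K(v),np.float64(v["dist_coeffs"]))[:,0]
    R=np.array(v["R"]);d=np.c_[u,np.ones(len(u))]@R
    return -R.T@np.array(v["t"]),d
def plane(v,px,z):
    c,d=rays(v,px);return c+d*((z-c[2])/d[:,2])[:,None]
def tri(v1,p1,v2,p2):
    c1,a=rays(v1,p1);c2,b=rays(v2,p2);o=[]
    for x,y in zip(a,b):
        s=np.linalg.lstsq(np.c_[x,-y],c2-c1,rcond=None)[0];P,Q=c1+s[0]*x,c2+s[1]*y
        o.append([*((P+Q)/2),np.linalg.norm(P-Q)])
    return np.array(o)
def brass(im):
    h=cv2.cvtColor(im,cv2.COLOR_BGR2HSV);return cv2.inRange(h,(10,110,70),(30,255,255))
def strip(v):
    m=cv2.inRange(v["image"],(0,0,0),(55,55,55));cs,_=cv2.findContours(m,0,2)
    c=max(cs,key=lambda c:max(cv2.minAreaRect(c)[1]) if cv2.contourArea(c)>3000 and 120<cv2.boundingRect(c)[1]<200 else 0)
    return c
E
python3 - <<'E'
from h import *;import pickle
d=pickle.load(open("d0.pkl","rb"));T,S=d["top"],d["scene"]
c=strip(T);w=plane(T,c.reshape(-1,2),0.001)[:,:2]
r=cv2.minAreaRect(np.float32(w*1000));print("strip",r,np.round(cv2.boxPoints(r)))
for n,v in d.items():
    m=brass(v["image"]);cs,_=cv2.findContours(m,0,2)
    for k in cs:
        if cv2.contourArea(k)>150:
            b=cv2.boundingRect(k)
            print(n,b,cv2.contourArea(k),end=' ')
            if n=="top":
                q=plane(T,k.reshape(-1,2),0.030)[:,:2];print(np.round(np.array(cv2.boxPoints(cv2.minAreaRect(np.float32(q*1000))))).tolist(),end='')
            print()
    # dark holes in outlets
    x,y,ww,hh=(255,240,80,35) if n=="top" else (355,175,55,45)
    g=cv2.cvtColor(v["image"],6)[y:y+hh,x:x+ww]
    cs,_=cv2.findContours(cv2.inRange(g,0,75),0,2)
    for k in cs:
        M=cv2.moments(k)
        if M["m00"]>4:print(" hole",M["m10"]/M["m00"]+x,M["m01"]/M["m00"]+y,M["m00"])
t=T["image"][215:300,200:520];s=S["image"][160:260,330:450]
o=np.zeros((560,800,3),np.uint8);t=cv2.resize(t,(800,212));s=cv2.resize(s,(408,340));o[:212]=t;o[215:555,:408]=s;cv2.imwrite("pics/crop0.png",o)
E
```

```text
strip ((605.398193359375, -45.65399169921875), (66.8736572265625, 795.2179565429688), 5.889100074768066) [[ 531.  346.]
 [ 613. -445.]
 [ 679. -438.]
 [ 598.  353.]]
top (299, 294, 27, 27) 353.0 [[287.0, 35.0], [309.0, 14.0], [347.0, 53.0], [325.0, 74.0]]
top (94, 256, 21, 36) 375.5 [[339.0, 489.0], [342.0, 447.0], [413.0, 452.0], [410.0, 495.0]]
top (274, 252, 25, 14) 210.0 [[399.0, 122.0], [400.0, 74.0], [426.0, 74.0], [425.0, 122.0]]
top (228, 251, 48, 19) 577.0 [[390.0, 215.0], [391.0, 120.0], [427.0, 120.0], [426.0, 215.0]]
top (320, 250, 43, 15) 433.0 [[402.0, 30.0], [406.0, -55.0], [433.0, -54.0], [429.0, 31.0]]
top (406, 242, 34, 19) 416.5 [[411.0, -143.0], [411.0, -210.0], [448.0, -210.0], [447.0, -143.0]]
top (439, 241, 21, 14) 173.0 [[419.0, -212.0], [425.0, -251.0], [451.0, -247.0], [446.0, -209.0]]
top (514, 240, 34, 25) 479.5 [[394.0, -379.0], [412.0, -435.0], [463.0, -420.0], [445.0, -363.0]]
top (459, 239, 36, 15) 345.0 [[424.0, -252.0], [430.0, -325.0], [457.0, -323.0], [451.0, -250.0]]
top (122, 211, 34, 28) 563.0 [[446.0, 377.0], [492.0, 362.0], [514.0, 430.0], [46
[... 831 characters left out ...]
ole 293.55555555555554 257.07936507936506 10.5
 hole 316.92753623188406 256.39130434782606 11.5
scene (162, 332, 124, 68) 5818.5 
scene (538, 315, 31, 39) 357.5 
scene (451, 308, 42, 45) 1116.0 
scene (141, 258, 87, 59) 2909.0 
scene (125, 208, 74, 38) 1408.0 
scene (399, 176, 14, 22) 214.0 
scene (344, 174, 87, 73) 1435.5 
scene (114, 171, 61, 26) 716.0 
scene (107, 135, 50, 25) 515.5 
scene (287, 132, 42, 35) 505.0 
scene (0, 126, 81, 65) 985.5 
scene (272, 115, 16, 18) 174.0 
scene (152, 87, 54, 27) 897.5 
scene (216, 75, 40, 13) 247.0 
scene (272, 58, 116, 38) 1484.0 
scene (212, 40, 45, 24) 676.0 
scene (426, 15, 22, 14) 177.0 
scene (298, 0, 9, 67) 209.5 
scene (163, 0, 106, 74) 3832.5
```

View pics/crop0.png

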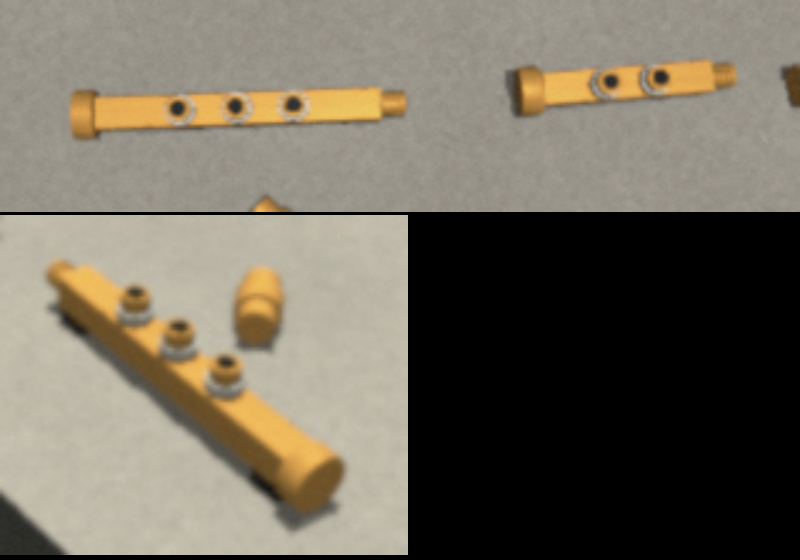

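The crop shows the outlet holes, in scene pixels near (369.7,182.4), (382.9,192.9) and (396.8,203.2). The bar's open-end top edge has its middle at top (352,257) and scene (352,177.4). Now I'll triangulate and plan.

Run:
```python
from h import *;import pickle
d=pickle.load(open("d0.pkl","rb"));T,S=d["top"],d["scene"]
P=tri(T,[(270.6,257.9),(293.6,257.1),(316.9,256.4),(352,257)],S,[(396.8,203.2),(382.9,192.9),(369.7,182.4),(352,177.4)])
print(np.round(P,4))
h=plane(T,[(270.6,257.9),(293.6,257.1),(316.9,256.4)],.056);print(np.round(h,4))
# bar side edges -> axis at z .038 (bar top) from top view
m=brass(T["image"]);E=[]
for x in list(range(242,262))+list(range(328,350)):
    y=np.where(m[245:275,x])[0]+245;E.append((x,(y.min()+y.max())/2))
    
e=plane(T,E,.036);f=np.polyfit(e[:,1],e[:,0],1);print("axis x=a*y+b",f,np.degrees(np.arctan(f[0])))
ends=plane(T,[(228,261),(363.5,256)],.025);print("ends",np.round(ends,4))
```

```text
[[ 4.110e-01  1.262e-01  5.600e-02  1.400e-03]
 [ 4.132e-01  8.120e-02  5.510e-02  1.100e-03]
 [ 4.152e-01  3.550e-02  5.610e-02  3.000e-04]
 [ 4.163e-01 -3.430e-02  2.960e-02  7.000e-04]]
[[0.4115 0.1258 0.056 ]
 [0.4136 0.0808 0.056 ]
 [0.4154 0.0354 0.056 ]]
axis x=a*y+b [-0.04506916  0.41625688] -2.5805264329133952
ends [[ 0.4063  0.2158  0.025 ]
 [ 0.4191 -0.058   0.025 ]]
```

>>> drive_tool --rows '[[[0,0,0.018],0.139],[[0,0,0.018],0.139],[[0,0,0.018],0.139],[[0,0,0.018],0.139],[[0,0,0.018],0.139],[[0,0,0.018],0.139],[[0,0,0.018],0.139],[[0,0,0.018],0.139]]' --jaw 0

```text
t: 0.9
tool_pos: [0.2499, 0.5724, 0.1585]
tool_rot: [2.175, 2.267, -0.002]
contact_force: [-0.1, 0.2, -0.1]
opening: 0.0855
grip_force: 0.0
```

>>> drive_tool --rows '[[[-0.0455,0.0108,0],0],[[-0.0455,0.0108,0],0],[[-0.0455,0.0108,0],0],[[-0.0455,0.0108,0],0],[[-0.0455,0.0108,0],0],[[-0.0455,0.0108,0],0],[[-0.0455,0.0108,0],0],[[-0.0455,0.0108,0],0],[[-0.0455,0.0108,0],0],[[-0.0455,0.0108,0],0]]'

```text
t: 1.9
tool_pos: [0.3792, 0.1215, 0.1597]
tool_rot: [2.168, 2.273, 0.0]
contact_force: [0.7, 0.2, -1.1]
opening: 0.0855
grip_force: 0.0
```

>>> drive_tool --rows '[[[-0.0455,0.0108,0],0],[[-0.0455,0.0108,0],0],[[-0.0455,0.0108,0],0],[[0,0,0],0],[[0,0,0],0]]'

```text
t: 2.4
tool_pos: [0.418, -0.0124, 0.1596]
tool_rot: [-2.171, -2.269, 0.0]
contact_force: [-0.7, 0.0, -0.7]
opening: 0.0853
grip_force: 0.0
```

```bash
cat >> h.py <<'E'
from scipy.spatial.transform import Rotation as Ro
def go(o,x,y,z,yawdeg):
    """shift in the present tool axes and turn about tool z (rad) to a target"""
    R=Ro.from_rotvec(o["tool_rot"]).as_matrix();yw=np.arctan2(R[1,0],R[0,0])
    print("pos",np.round(o["tool_pos"],4),"yaw",np.degrees(yw).round(2),"tilt",np.round(R[:,2],3),"q",np.round(o["q"],2),"F",np.round(o["contact_force"],1),"open",round(float(o["opening"]),4),"t",o["t"])
    t=-(np.radians(yawdeg)-yw);t=(t+np.pi)%(2*np.pi)-np.pi
    print("shift",np.round(R.T@(np.array([x,y,z])-o["tool_pos"]),4),"turn",round(t,4))
E
python3 - <<'E'
from h import *;from station import ctrl,vision
go(ctrl.get_obs(),.4176,-.012,.082,92.7)
cv2.imwrite("pics/w1.png",vision.get_image("wrist")["image"])
E
```

```text
pos [ 0.418  -0.0124  0.1596] yaw 92.52 tilt [-0.001  0.001 -1.   ] q [-0.21 -0.34  2.21  0.    1.27 -0.25] F [-0.7  0.  -0.7] open 0.0853 t 2.4
shift [ 0.0004 -0.0003  0.0776] turn -0.0032
```

View pics/w1.png

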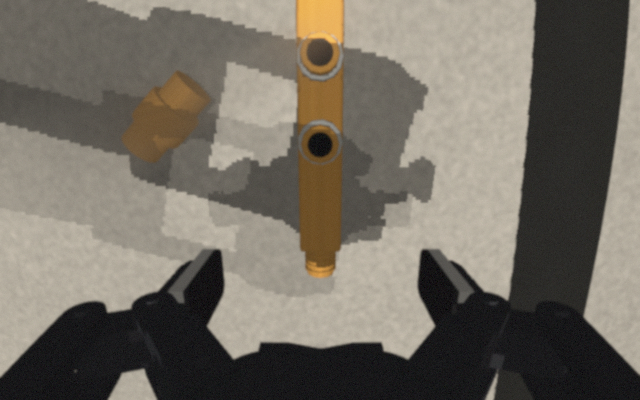

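The wrist view shows the bar centred between the fingers (column 320) and aligned with them, so I'm going down and gripping.

>>> drive_tool --rows '[[[0,0,0.02],0],[[0,0,0.02],0],[[0,0,0.02],0],[[0,0,0.0176],0],[[0,0,0],0]]'

```text
t: 2.95
tool_pos: [0.4156, -0.0095, 0.0795]
tool_rot: [-2.161, -2.272, 0.005]
contact_force: [-0.9, 0.3, 1.1]
opening: 0.0857
grip_force: 0.0
```

>>> drive_tool --rows '[[[0,0,0],0],[[0,0,0],0],[[0,0,0],0],[[0,0,0],0],[[0,0,0],0],[[0,0,0],0],[[0,0,0],0]]' --jaw 1 --grip_force 60

```text
t: 3.65
tool_pos: [0.4188, -0.0116, 0.0834]
tool_rot: [2.168, 2.273, 0.001]
contact_force: [-2.5, 1.3, 5.9]
opening: 0.0254
grip_force: 60.8
```

>>> drive_tool --rows '[[[0.0003,0.0105,-0.001],-0.0544],[[0.0003,0.0105,0],-0.0544],[[0.0003,0.0105,0],-0.0544],[[0.0003,0.0105,0],-0.0544],[[0.0003,0.0105,0],-0.0544],[[0.0003,0.0105,0],-0.0544],[[0.0003,0.0105,0],-0.0544],[[0.0003,0.0105,0],-0.0544],[[0.0003,0.0105,0],-0.0544],[[0,0,0],0]]'

```text
t: 4.65
tool_pos: [0.5086, 0.0155, 0.0834]
tool_rot: [1.551, 2.731, 0.0]
contact_force: [0.6, 0.3, -0.4]
opening: 0.0254
grip_force: 59.9
```

Run:
```python
from h import *;from station import ctrl,vision
go(ctrl.get_obs(),.584,.0996,.082,155)
cv2.imwrite("pics/t2.png",vision.get_image("top")["image"])
```

```text
pos [0.5086 0.0155 0.0834] yaw 120.8 tilt [ 0.001 -0.001 -1.   ] q [-0.12  0.03  2.04 -0.    1.07 -0.65] F [ 0.6  0.3 -0.4] open 0.0254 t 4.65
shift [0.0336 0.1078 0.0014] turn -0.597
```

View pics/t2.png

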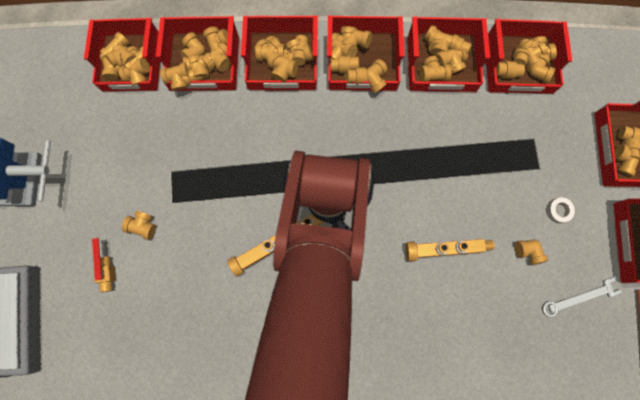

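The top view shows the cap still in place near (237,265), with the bar turning about it, so I'll carry on.

>>> drive_tool --rows '[[[0.0003,0.0105,0],-0.0544],[[0.0003,0.0105,0],-0.0544],[[0.0003,0.0105,0],-0.0544],[[0.0003,0.0105,0],-0.0544],[[0.0003,0.0105,0],-0.0544],[[0.0003,0.0105,0],-0.0544],[[0.0003,0.0105,0],-0.0544],[[0.0003,0.0105,0],-0.0544],[[0.0003,0.0105,0],-0.0544],[[0.0003,0.0105,0],-0.0544]]'

```text
t: 5.7
tool_pos: [0.5791, 0.0901, 0.0834]
tool_rot: [-0.762, -3.047, 0.002]
contact_force: [-1.7, -3.8, 2.6]
opening: 0.0251
grip_force: 60.3
```

>>> drive_tool --rows '[[[0.0003,0.0105,0],-0.0544],[[0,0,0.001],0],[[0,0,0],0],[[0,0,0],0]]'

```text
t: 6.1
tool_pos: [0.5844, 0.1004, 0.0834]
tool_rot: [0.68, 3.066, 0.002]
contact_force: [-1.2, 2.5, 5.4]
opening: 0.0249
grip_force: 60.8
```

Run:
```python
from h import *;from station import ctrl
o=ctrl.get_obs();go(o,.584,.0996,.082,155)
R=Ro.from_rotvec(o["tool_rot"]).as_matrix();p=o["tool_pos"]
for n,k in(("open",-.007),("cap",.193)):
    q=(p+k*R[:,0])[:2];print(n,q,"strip x",(q-[.605,-.046])@[.9947,.1026])
```

```text
pos [0.5844 0.1004 0.0834] yaw 154.98 tilt [ 0.002  0.001 -1.   ] q [ 0.04  0.21  1.83  0.    1.09 -1.09] F [-1.2  2.5  5.4] open 0.0249 t 6.1
shift [ 0.     -0.0009  0.0014] turn -0.0003
open [0.59072004 0.0974042 ] strip x 0.0005089989772938604
cap [0.40948543 0.18198537] strip x -0.17108703938983322
```

>>> drive_tool --rows '[[[0,0,0],0],[[0,0,0],0],[[0,0,0],0],[[0,0,0],0],[[0,0,0],0]]' --jaw 0

```text
t: 6.6
tool_pos: [0.5839, 0.1, 0.0821]
tool_rot: [-0.68, -3.067, 0.0]
contact_force: [-0.3, -0.2, 0.5]
opening: 0.0854
grip_force: 0.0
```

>>> drive_tool --rows '[[[0,0,-0.03],0],[[0,0,-0.04],0],[[0.02,0,-0.04],0.146],[[0,0,0],0.146],[[0,0,0],0.146],[[0,0,0],0.146],[[0,0,0],0.146],[[0,0,0],0.146],[[0,0,0],0.146],[[0,0,0],0.146]]'

```text
t: 7.6
tool_pos: [0.5658, 0.1085, 0.1922]
tool_rot: [-2.265, -2.177, 0.0]
contact_force: [0.8, -0.6, 0.6]
opening: 0.0858
grip_force: 0.0
```

>>> drive_tool --rows '[[[0,0,0],0.146],[[0,0,0],0.146],[[0,0,0],0.146],[[0,0,0],0.146],[[0,0,0],0.146],[[0,0,0],0.146],[[0,0,0],0.146],[[0,0,0],0.146],[[0,0,0],0.146],[[0,0,0],0.146]]'

```text
t: 8.6
tool_pos: [0.5658, 0.1085, 0.1921]
tool_rot: [3.14, 0.112, -0.0]
contact_force: [-0.0, -0.0, -0.7]
opening: 0.0855
grip_force: 0.0
```

Run:
```python
from h import *;from station import ctrl,vision
import pickle
o=ctrl.get_obs();go(o,.416,.1788,.17,-25)
w=vision.get_image("wrist");s=vision.get_image("scene");pickle.dump((w,s),open("d3.pkl","wb"))
im=np.zeros((600,640,3),np.uint8);im[:300]=cv2.resize(w["image"],(640,400))[:300];im[300:]=s["image"][100:400];cv2.imwrite("pics/ws3.png",im)
```

```text
pos [0.5658 0.1085 0.1921] yaw 4.1 tilt [-0. -0. -1.] q [ 0.06  0.03  1.83 -0.    1.28  1.56] F [-0.  -0.  -0.7] open 0.0855 t 8.6
shift [-0.1444 -0.0808  0.0222] turn 0.5079
```

View pics/ws3.png

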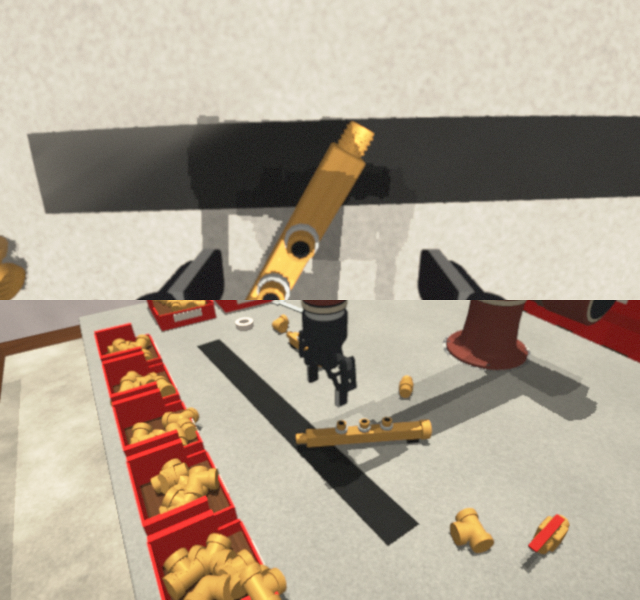

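The upper half shows the bar's open end over the middle of the strip (near (340,165)). The lower half shows the manifold upright, with the cap end still on the counter at (425,430).

>>> drive_tool --rows '[[[-0.0361,-0.0202,0.0055],0],[[-0.0361,-0.0202,0.0055],0],[[-0.0361,-0.0202,0.0055],0],[[-0.0361,-0.0202,0.0055],0],[[0,0,0],0.127],[[0,0,0],0.127],[[0,0,0],0.127],[[0,0,0],0.127],[[0,0,0],0],[[0,0,0],0]]'

```text
t: 9.7
tool_pos: [0.4157, 0.1778, 0.1703]
tool_rot: [3.071, -0.664, 0.0]
contact_force: [-0.4, 0.1, 0.8]
opening: 0.0852
grip_force: 0.0
```

Run:
```python
from h import *;from station import ctrl,vision
o=ctrl.get_obs();go(o,.416,.1788,.082,-25)
w=vision.get_image("wrist");v=w;im=w["image"];cv2.imwrite("pics/w4.png",im)
R=Ro.from_rotvec(o["tool_rot"]).as_matrix();p=o["tool_pos"]
m=brass(im)
X=[]
for y in range(120,280,5):
    x=np.where(m[y,240:420])[0]
    if len(x):X.append((240+x.min(),y,240+x.max()))
X=np.array(X);a=plane(v,X[:,:2],.038);b=plane(v,X[:,[2,1]],.038)
for P,A,B in zip(X,a,b):print(P,np.round((R.T@((A+B)/2-p))[:2],4),round(np.linalg.norm(A-B),4))
```

```text
pos [0.4157 0.1778 0.1703] yaw -24.4 tilt [ 0. -0. -1.] q [ 0.24 -0.26  2.13 -0.    1.27  2.24] F [-0.4  0.1  0.8] open 0.0852 t 9.7
shift [-0.0001 -0.001   0.0883] turn 0.0104
[300 120 341] [0.0603 0.0007] 0.0246
[300 125 341] [0.0573 0.0007] 0.0247
[300 130 341] [0.0543 0.0007] 0.0248
[307 135 335] [0.0513 0.001 ] 0.017
[305 140 336] [0.0483 0.0007] 0.0189
[304 145 337] [0.0453 0.0007] 0.0202
[305 150 336] [0.0422 0.0007] 0.019
[300 155 340] [0.0391 0.0004] 0.0247
[300 160 341] [0.036  0.0007] 0.0254
[301 165 340] [0.0329 0.0007] 0.0242
[301 170 340] [0.0298 0.0007] 0.0243
[300 175 340] [0.0266 0.0004] 0.025
[300 180 340] [0.0234 0.0004] 0.0251
[301 185 340] [0.0202 0.0007] 0.0246
[301 190 340] [0.0169 0.0007] 0.0247
[301 195 340] [0.0136 0.0007] 0.0248
[301 200 340] [0.0103 0.0007] 0.0249
[301 205 340] [0.007  0.0007] 0.025
[301 210 340] [0.0036 0.0007] 0.0251
[301 215 339] [0.0002 0.0004] 0.0246
[301 220 339] [-0.0032  0.0004] 0.0247
[301 225 338] [-0.0066  0.0001] 0.0242
[301 230 339] [-0.0101  0.0004] 0.0249
[300 235 340] [-0.0136  0.0004] 0.0264
[294 240 345] [-0.0172  0.    ] 0.0338
[292 245 347] [-0.0208  0.    ] 0.0366
[293 250 347] [-0.0244  0.0004] 0.0361
[294 255 347] [-0.028   0.0007] 0.0356
[293 260 347] [-0.0317  0.0004] 0.0364
[294 265 346] [-0.0354  0.0004] 0.0353
[298 270 342] [-0.0392  0.0004] 0.03
[311 275 327] [-0.043  -0.0003] 0.011
```

View pics/w4.png

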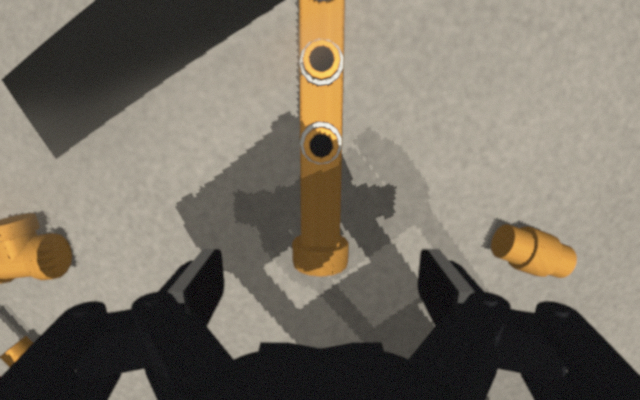

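The view shows the bar centred and aligned, with the cap's shoulder about 15 mm behind the grasp point. I'll shift 4 mm inward and grip.

>>> drive_tool --rows '[[[0.004,0,0.02],0],[[0,0,0.02],0],[[0,0,0.02],0],[[0,0,0.02],0],[[0,0,0.008],0],[[0,0,0],0]]'

```text
t: 10.35
tool_pos: [0.4184, 0.1759, 0.0811]
tool_rot: [3.068, -0.668, -0.004]
contact_force: [-0.3, -0.1, -0.1]
opening: 0.0853
grip_force: 0.0
```

>>> drive_tool --rows '[[[0,0,0],0],[[0,0,0],0],[[0,0,0],0],[[0,0,0],0],[[0,0,0],0],[[0,0,0],0],[[0,0,0],0]]' --jaw 1 --grip_force 60

```text
t: 11.05
tool_pos: [0.4199, 0.1763, 0.0832]
tool_rot: [-3.069, 0.67, -0.002]
contact_force: [-1.2, -0.8, 5.7]
opening: 0.0252
grip_force: 60.4
```

Run:
```python
from h import *;from station import ctrl
o=ctrl.get_obs();go(o,.416,.1788,.082,95.9)
R=Ro.from_rotvec(o["tool_rot"]).as_matrix();p=o["tool_pos"]
q=(p+.189*R[:,0])[:2];print("open",q,"strip x",(q-[.605,-.046])@[.9947,.1026])
```

```text
pos [0.4199 0.1763 0.0832] yaw -24.65 tilt [ 0.001  0.    -1.   ] q [ 0.23 -0.1   2.16 -0.    1.08  2.23] F [-1.2 -0.8  5.7] open 0.0252 t 11.05
shift [-0.0046 -0.0007  0.0012] turn -2.104
open [0.59165969 0.09747857] strip x 0.0014512903388319805
```

>>> drive_tool --rows '[[[0.0006,0.0147,-0.001],-0.078],[[0.0006,0.0147,0],-0.078],[[0.0006,0.0147,0],-0.078],[[0.0006,0.0147,0],-0.078],[[0.0006,0.0147,0],-0.078],[[0.0006,0.0147,0],-0.078],[[0.0006,0.0147,0],-0.078],[[0.0006,0.0147,0],-0.078],[[0.0006,0.0147,0],-0.078]]'

```text
t: 11.95
tool_pos: [0.409, 0.0468, 0.0832]
tool_rot: [-3.11, -0.429, -0.0]
contact_force: [-0.5, 3.5, -0.1]
opening: 0.0251
grip_force: 60.1
```

>>> drive_tool --rows '[[[0.0006,0.0147,0],-0.078],[[0.0006,0.0147,0],-0.078],[[0.0006,0.0147,0],-0.078],[[0.0006,0.0147,0],-0.078],[[0.0006,0.0147,0],-0.078],[[0.0006,0.0147,0],-0.078],[[0.0006,0.0147,0],-0.078],[[0.0006,0.0147,0],-0.078],[[0.0006,0.0147,0],-0.078],[[0,0,0],0]]'

```text
t: 12.95
tool_pos: [0.4858, -0.0591, 0.0832]
tool_rot: [2.776, 1.469, 0.0]
contact_force: [4.1, -4.2, 6.2]
opening: 0.025
grip_force: 61.6
```

Run:
```python
from h import *;from station import ctrl,vision
o=ctrl.get_obs();go(o,.6104,-.0906,.082,95.9)
R=Ro.from_rotvec(o["tool_rot"]).as_matrix();p=o["tool_pos"]
q=(p+.189*R[:,0])[:2];print("open",q,"strip x",(q-[.605,-.046])@[.9947,.1026])
```

```text
pos [ 0.4858 -0.0591  0.0832] yaw 55.77 tilt [ 0.001 -0.    -1.   ] q [-0.27 -0.02  2.08 -0.    1.07  0.32] F [ 4.1 -4.2  6.2] open 0.025 t 12.95
shift [0.044  0.1207 0.0013] turn -0.7004
open [0.59216244 0.09716527] strip x 0.0019192328435113039
```

>>> drive_tool --rows '[[[0.0006,0.0147,0],-0.078],[[0.0006,0.0147,0],-0.078],[[0.0006,0.0147,0],-0.078],[[0.0006,0.0147,0],-0.078],[[0.0006,0.0147,0],-0.078],[[0.0006,0.0147,0],-0.078],[[0.0006,0.0147,0],-0.078],[[0.0006,0.0147,0],-0.078],[[0.0006,0.0147,0.001],-0.078],[[0,0,0],0]]'

```text
t: 13.95
tool_pos: [0.6124, -0.0897, 0.0833]
tool_rot: [2.1, 2.334, 0.002]
contact_force: [1.5, -0.0, 2.2]
opening: 0.025
grip_force: 60.8
```

>>> drive_tool --rows '[[[0,0,0],0],[[0,0,0],0],[[0,0,0],0],[[0,0,0],0],[[0,0,0],0],[[0,0,0],0]]' --jaw 0

```text
t: 14.55
tool_pos: [0.6109, -0.0898, 0.0822]
tool_rot: [-2.102, -2.335, 0.0]
contact_force: [-0.5, 0.3, -0.9]
opening: 0.0856
grip_force: 0.0
```

>>> drive_tool --rows '[[[0,0,-0.03],0],[[0,0,-0.03],0],[[0,0,-0.03],0],[[0,-0.045,-0.03],0],[[0,-0.045,0],0],[[0,-0.045,0],0],[[0,-0.045,0],0],[[-0.03,-0.02,0],0],[[-0.04,0,0],0],[[-0.04,0,0],0]]'

```text
t: 15.55
tool_pos: [0.4263, -0.2207, 0.2005]
tool_rot: [2.101, 2.334, 0.001]
contact_force: [1.2, 1.0, -0.4]
opening: 0.0854
grip_force: 0.0
```

Run:
```python
from h import *;from station import ctrl,vision
o=ctrl.get_obs();go(o,.6104,-.0906,.082,95.9)
v=vision.get_image("top");im=v["image"];s=vision.get_image("scene")["image"]
a=np.zeros((600,640,3),np.uint8);a[:300]=im[50:350];a[300:]=s[100:];cv2.imwrite("pics/f5.png",a)
m=brass(im);m[:125]=0;m[215:]=0
cs,_=cv2.findContours(m,0,2)
k=np.vstack([c for c in cs if cv2.contourArea(c)>60 and 150<c[0,0,0]<540]);print(cv2.boundingRect(k))
q=plane(v,k.reshape(-1,2),.035)[:,:2]
L=(q-[.605,-.046])@np.array([[.9947,-.1026],[.1026,.9947]]);
r=cv2.minAreaRect(np.float32(L*1000));print("in strip frame",r,np.round(cv2.boxPoints(r)).tolist())
```

```text
pos [ 0.4263 -0.2207  0.2005] yaw 96.02 tilt [ 0.001 -0.001 -1.   ] q [-0.63 -0.22  2.04  0.    1.31 -0.74] F [ 1.2  1.  -0.4] open 0.0854 t 15.55
shift [0.1102 0.1965 0.1186] turn 0.0021
(271, 152, 132, 28)
in strip frame ((3.538257598876953, 43.15769958496094), (272.9529724121094, 41.89558029174805), 88.79972839355469) [[-20.0, -93.0], [22.0, -94.0], [27.0, 179.0], [-15.0, 180.0]]
```

View pics/f5.png

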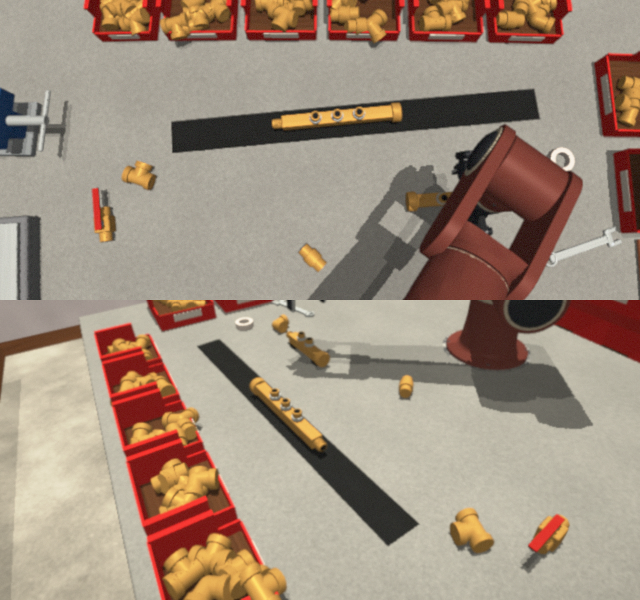

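The manifold lies along the strip, about 4 mm off its centre line, upright and with the cap on the robot's right (top view row 112, columns 271–403). The short one stands where it did and the gripper is clear of everything, so I'm handing in.

```bash
python3 -c "
from station import ctrl
print(ctrl.finish_job())"
```

```text
the job is handed in; nothing more can be done
None
```

The job is handed in: the long manifold was walked end over end and lies on the strip turned end for end, about 4 mm off the centre line, with the short one left where it stood; no verdict came back.

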